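# Slide the top glass plate off the stack and register it on the light box

### The job

Slide the top glass-plate carrier sideways off the stack onto the light box next to it, keeping it flat and not lifting it, then bring it snug and square into the corner: its long side against the side rail and its leading end fully home on the end fence, so that the feeler rod is pushed in flush. Finish the seating with a steady push of about 10 N held for half a second while the rod is flush. It is glass: never push it with 20 N or more; leave the other plates of the stack and everything else on the table where they are, and let go at the end.

Things in the scene. Friction and masses are not known exactly. Their poses are not given: they have to be found in the camera images.
- plate1_center (a point): The TOP glass-plate carrier of the stack, the one to slide: a flat rigid slab with a grey frame round a brown glass negative and a white strip along its trailing (+y) end, 100 (x) x 120 (y) x 8 mm (z), about 0.24 kg. The point is its centre, half-way up. It slides with moderate friction, about 1 to 2 N.
- plate2_center (a point): Second carrier, directly under the top one: the same size, black frame. Centre, half-way up. Must stay put.
- plate3_center (a point): Third carrier, same, below the second. Must stay put.
- plate4_center (a point): Bottom carrier, same, inside the tray's low lip. Must stay put.
- tray: Fixed shallow blue tray under the stack, 122 (x) x 136 (y) mm, lip 10 mm high, floor 3 mm thick, so the four carriers stand from 3 to 35 mm above the table. Origin: centre of its underside. It stands beyond the light box's +y end, about 10 mm away from it, turned relative to it by up to 3 degrees.
- lightbox_top (a point): Centre of the top surface of the fixed grey light box with a white glowing top, 170 (x) x 230 (y) mm, top 25.5 mm above the table, which is 1.5 mm below the underside of the top carrier, so that this slides onto it. Its axes: +y points to the stack, so the slide goes along its -y; +x points to the side rail.
- rail (a point): Point on the inner face of the fixed aluminium side rail on the light box: face at x = +65 mm of the light box frame, looking to -x, 10 mm high, running along y from -115 to +90 mm. The carrier's long +x edge must end up against it. Same axes as the light box.
- feeler (a joint): Spring feeler rod in the middle of the end fence, 4 mm above the light surface. In m: 0 = out (8 mm proud of the fence face), 0.008 = pushed in flush with the face, its orange end then standing out behind the fence. It yields along the light box's -y to under 1 N; then the rigid fence stops the carrier.
- fence_zone (a point): Middle of the zone, on the light surface, where the end fence is set (a point of the light box, same axes). The fence FACE, looking to +y, lies anywhere from 17.5 mm to the +y side to 17.5 mm to the -y side of it; its place is NOT reported: find it by feel or eye. Fence: rigid aluminium bar, 110 mm (x), 16 mm high; a clear lip 16 mm above the light surface reaches 12 mm over the carrier.
- loupe_mid (a point): Bystander: black magnifier 42 mm wide, 40 mm high. Point half-way up. Leave alone.
- brush_mid (a point): Bystander: dusting brush 180 mm long, lying. Point half-way up. Leave alone.
- cleaner_mid (a point): Bystander: amber jar 52 mm wide, 120 mm high. Point half-way up. Leave alone.
- weight_mid (a point): Bystander: brass paperweight with a knob, 48 mm wide, 54 mm high. Point half-way up. Leave alone.
- levelblock_mid (a point): Bystander: yellow block 90 x 30 x 22 mm. Point half-way up. Leave alone.
There are look-alikes about, which are no part of the job. What is shaped like the part that bears plate1_center but purple or turquoise is not meant.

How it is judged:
On the way, in this order (a step that is already met when the one before it is completed fails the run):
1. The top carrier has slid clear of the stack and lies wholly on the light box (centre less than 50 mm to the stack's side of the light box centre) (y of plate1_center in the frame of lightbox_top below 0.05 m and z of plate1_center in the frame of lightbox_top between 0.002 and 0.0065 m), for 0.1 s.
2. Its leading end is pressed home on the fence: feeler rod within 1.8 mm of flush while the fingers push the carrier with more than 6 N, for 0.3 s (value of joint feeler above 0.0062 m and contact force between the fingers and plate1 above 6 N), for 0.3 s.
At the end, for the whole second after the job is handed in: The carrier lies flat and still on the light box, its side within 2.5 mm of the rail and within 2 degrees of square, the feeler rod within 1.8 mm of flush; each of the other three carriers within 5 mm of its starting place (value of joint feeler above 0.0062 m and x of plate1_center in the frame of rail above -0.0525 m and angle between the x axis of plate1_center and the x axis of lightbox_top, either way round below 0.035 rad and z of plate1_center in the frame of lightbox_top below 0.0055 m and angle between plate1_center's own z axis and vertical below 0.03 rad and linear speed of plate1 below 0.01 m/s and distance of each of plate2_center, plate3_center, plate4_center from where it was at the start of the episode below 0.005 m); the robot touches nothing.
It fails at once if The carrier is pushed or pressed by the fingers with more than 20 N (contact force between the fingers and plate1 above 20 N).
It fails at once if The carrier is lifted (its centre over 43 mm above the table, 12 mm more than at the start) or tipped by more than 11 degrees (height (world z) of plate1_center above 0.043 m or angle between plate1_center's own z axis and vertical above 0.2 rad).
It fails at once if Another carrier of the stack is shifted by more than 8 mm (distance of any of plate2_center, plate3_center, plate4_center from where it was at the start of the episode above 0.008 m).
It fails at once if A bystander is shifted by more than 15 mm (distance of any of loupe_mid, brush_mid, cleaner_mid, weight_mid, levelblock_mid from where it was at the start of the episode above 0.015 m).
It also fails if it takes over 69 s, if anything falls off the work surface, if the arm or the gripper's body presses on something with over 40 N, if the wrist force passes 120 N, or if a joint passes its speed limit or range.

### The arm

A 6-joint arm with a two-finger parallel gripper is mounted at the origin on the work surface. World frame = base frame: x ahead of the robot, y to its left, z up, the work surface at z = 0. Lengths are in m, angles in rad, forces in N, time in s.
With the tool pointing down it reaches from about 0.25 to 0.725 m from the base axis. Payload 4 kg.
Tool frame: the origin (TCP) lies on the centre line of the jaws, within the pads' length; the fingertips stand 14 mm ahead of it and the grasp point (between the pads) lies 5 mm behind it; z points along the fingers, x is the direction in which the jaws open and shut, and the axes are right-handed (so a half turn about z gives the same grasp; the last joint's range is limited). The gripper opens to 85 mm and grips with 20 to 120 N. Pads are 22 mm wide; open, the fingers measure 114 mm over their backs; the gripper's body (76 mm by 85 mm) begins 54 mm behind the grasp point. The pads swing forward as they close: fully open they stand 13 mm farther back than shut.
Start: joints at [1.145, 0.241, 0.005, 1.335, 0, 1.571], TCP at [0.207, 0.455, 0.245] pointing down, gripper open.
Joint ranges: [-2.72, 2.72], [-1.05, 1.87], [-1.09, 1.28], [-1.99, 2.15], [-1.42, 1.44], [-3.14, 3.14]. Speed limits (rad/s): [2.79, 2.79, 3.14, 3.14, 3.14, 3.14].

### API

Orientations are given as a unit quaternion [x, y, z, w].
In Python, from workcell import get_obs, optics, ticket gives the robot as it stands.
- The arm moves only by the shell command python3 -m inch 'ROWS'. ROWS is JSON, a list that holds one entry, the list of rows, each a list of 5 numbers: the finger opening in cm, from 0 to 8.54, then the shift along the tool's x, y, z in cm, then the turn about the tool's z in degrees. In form: [[[fingers, dx, dy, dz, roll], ...]]. A call has exactly 5 rows; each row is the pose to reach, as a shift and turn from the pose measured when the call began, along the tool's axes at that moment; what a row does not reach only later rows make up. A row lasts 1/8 s, in which the tool goes at most 62.5 mm and 10.7 degrees, less where a joint would pass 70% of its speed; a pose out of reach is approached as far as the arm can. A call with a gripper value outside its range is refused whole. The fingers move at their own pace and stop on an object; the grip force is fixed at half the most. Time passes only in rows, so rows that repeat a pose let the fingers close, or fill a call up. It gives the time, the measured TCP pose, the force and the opening at its end, in the units of the state.
- get_obs(): the state, without advancing time (a new reading comes with each control period).
- optics.camera(name): name is "scene" or "top"; returns (picture, depth): 400x640x3 uint8, red, green, blue; 400x640 float32, m along the optical axis (not along the pixel's ray), 0 where there is no reading.
- optics.camera_info(name): a dict with "vfov" (degrees; the focal length in pixels is half the picture's height over the tangent of half this angle, whatever the lens; pixels are square), "cx", "cy" (the principal point, pixels), "k1" (the pictures are not rectified: a ray, as slopes to the right and down, at radius r is drawn at 1 + k1 r^2 times it, then the intrinsics apply), "R" (3x3) and "t" (3): a world point X has camera coordinates R X + t. Camera axes: x right, y down, z forward; pixel columns grow to the right and rows downward; lengths in m; the calibration is good to about 2 mm. A picture is of the moment at which its call begins. camera_info takes no time and is no camera call.
- ticket.job_done(): hands the job in, once; it reports no verdict.
The state is a dict: "clock": time; "joint_pos": joint angles; "joint_vel": joint speeds; "tau": joint torques, N m; "eef_pos": TCP position; "tool_rot": TCP orientation; "ft_force": force on the tool from outside, world axes, zero at the start; "ft_torque": the same for the moment, N m; "grip_width": finger opening in m.
Only numpy, scipy, OpenCV 4.12 (cv2) and the standard library are available. Lean on these libraries where they do the work, as an engineer would, in place of code of your own. Each camera call takes 0.05 s, during which the arm holds its last target.

## Working session

There is one attempt and no reset: what is moved stays moved. The work goes in short steps, Python scripts to look and compute and a shell command to move; the robot and the scene stay as the last step left them, time stands still between calls to the robot, and variables do not carry over. Pictures are saved under pics/ and viewed, and the job is handed in when it is done.

```bash
mkdir -p pics; ls; python3 - <<'E'
from workcell import get_obs, optics
import cv2, numpy as np
print(get_obs())
for n in ("scene","top"):
    im,d=optics.camera(n); np.savez(f"/tmp/{n}0.npz",im=im,d=d)
    cv2.imwrite(f"pics/{n}0.png",im[:,:,::-1]); print(n,optics.camera_info(n))
E
```

```text
pics
{'clock': 0.0, 'joint_pos': array([ 1.14500341e+00,  2.41413719e-01,  3.75451789e-03,  1.33521175e+00,
       -4.70149499e-06,  1.57078477e+00]), 'joint_vel': array([-0.00071273, -0.00088149,  0.0019598 ,  0.00207393, -0.0017964 ,
       -0.00059403]), 'tau': array([ 2.78547581e-03, -3.72321546e+01,  2.52405024e+01,  1.69175252e-02,
        1.82045715e-04, -4.03588416e-06]), 'eef_pos': array([0.20627768, 0.45481483, 0.24442412]), 'tool_rot': array([ 8.40544758e-01,  5.41741113e-01, -8.70642496e-04,  5.63921891e-04]), 'ft_force': array([0.56668556, 0.43575407, 0.02563245]), 'ft_torque': array([ 0.02328579, -0.04029288,  0.04255948]), 'grip_width': 0.0853653774510527}
scene {'vfov': 51.22518494430812, 'cx': 319.27493104987826, 'cy': 205.60745094409626, 'k1': -0.04175562433198412, 'R': array([[-0.79775393,  0.60268163,  0.01906619],
       [ 0.40217841,  0.5553799 , -0.72787752],
       [-0.44926739, -0.57299915, -0.68544204]]), 't': array([ 0.47852487, -0.17611342,  1.47375671])}
top {'vfov': 53.91711046330521, 'cx': 320.76045386657324, 'cy': 192.66093818586916, 'k1': -0.08210296452934204, 'R': array([[ 0.00325547, -0.99957056,  0.02912199],
       [-0.99954662, -0.00412434, -0.02982537],
       [ 0.02993267, -0.02901169, -0.9991308 ]]), 't': array([-0.04183749,  0.5648178 ,  1.10747443])}
```

View pics/scene0.png

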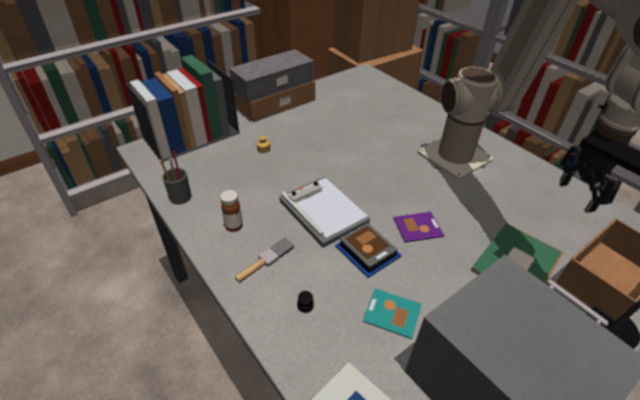

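View pics/top0.png

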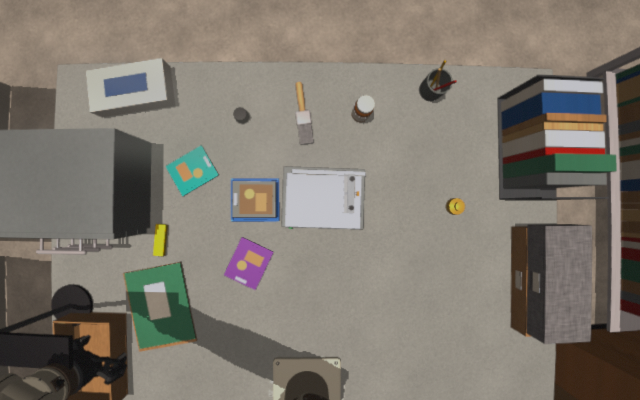

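The candidates are the framed slabs in the top view: turquoise (192,170), purple (248,263) and the grey/brown one on the blue tray beside the light box (256,200). The last fits, being on the tray with its white strip at the far (+y) end. I'll confirm in a crop.

```bash
cat > h.py <<'E'
import numpy as np, cv2
from workcell import get_obs, optics
def intr(n):
    c=optics.camera_info(n); f=200/np.tan(np.radians(c['vfov']/2))
    return c,np.array([[f,0,c['cx']],[0,f,c['cy']],[0,0,1]]),np.array([c['k1'],0,0,0.])
def ray(n,px):
    c,K,D=intr(n); p=cv2.undistortPoints(np.array(px,float).reshape(-1,1,2),K,D).reshape(-1,2)
    R=np.array(c['R']);t=np.array(c['t'])
    return -R.T@t, np.c_[p,np.ones(len(p))]@R
def onplane(n,px,z):
    o,d=ray(n,px); return o+d*((z-o[2])/d[:,2])[:,None]
def proj(n,X):
    c,K,D=intr(n); r,_=cv2.Rodrigues(np.array(c['R']))
    return cv2.projectPoints(np.array(X,float).reshape(-1,1,3),r,np.array(c['t']),K,D)[0].reshape(-1,2)
def snap(n,name,box=None,s=1):
    im,d=optics.camera(n); np.savez(f"/tmp/{name}.npz",im=im,d=d)
    b=im
    if box: b=im[box[1]:box[3],box[0]:box[2]]
    cv2.imwrite(f"pics/{name}.png",cv2.resize(b[:,:,::-1],None,fx=s,fy=s,interpolation=cv2.INTER_CUBIC)); return im,d
E
python3 - <<'E'
import numpy as np,cv2
im=np.load('/tmp/top0.npz')['im'][155:240,220:375]
cv2.imwrite('pics/topc0.png',cv2.resize(im[:,:,::-1],None,fx=5,fy=5,interpolation=cv2.INTER_CUBIC))
im=np.load('/tmp/scene0.npz')['im'][165:285,270:410]
cv2.imwrite('pics/scenec0.png',cv2.resize(im[:,:,::-1],None,fx=5,fy=5,interpolation=cv2.INTER_CUBIC))
E
```

```text
(no output)
```

View pics/topc0.png

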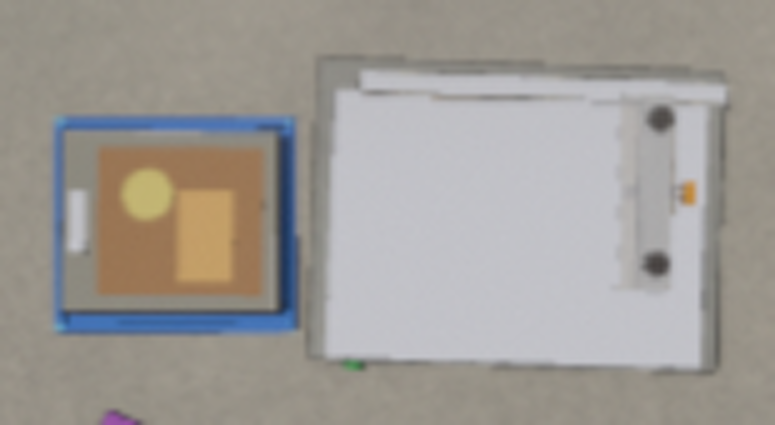

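View pics/scenec0.png

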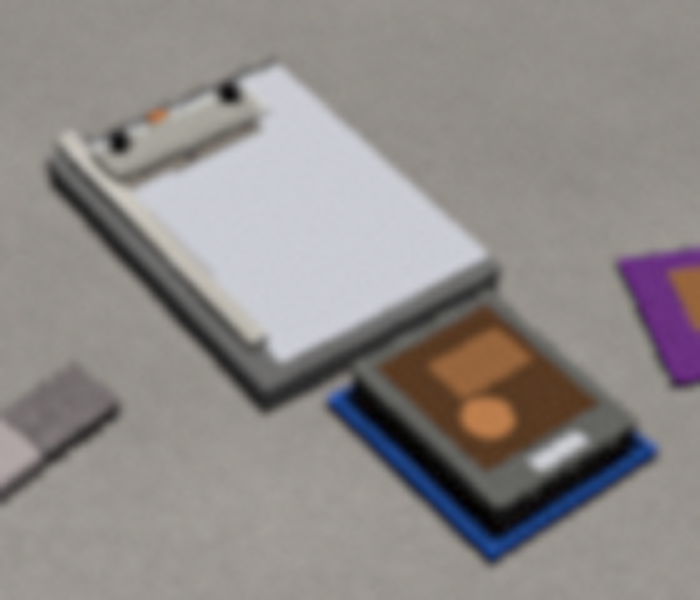

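```bash
python3 - <<'E'
from h import *
def P(l,z): return onplane('top',np.array(l)/5.+np.array([220,155])-0.4,z)
for nm,l,z in [('box',[(322,58),(725,74),(717,371),(309,357)],.0255),('plate',[(64,131),(282,130),(278,312),(62,313)],.035),('tray',[(55,117),(295,118),(297,331),(54,331)],.01),('railface',[(360,92),(620,100)],.0355),('fence',[(638,103),(675,103),(670,285),(636,285)],.0415),('lip',[(622,98),(615,288)],.0425),('orange',[(683,193)],.0295)]:
    p=P(l,z); print(nm); print(p.round(4))
    if len(p)==4: print(' c',p.mean(0).round(4),'sides',[np.linalg.norm(p[i]-p[i-1]).round(4) for i in range(4)],'ang',[np.degrees(np.arctan2(*(p[i]-p[i-1])[[1,0]])).round(2) for i in range(4)])
d=np.load('/tmp/top0.npz')['d']
for u,v in [(250,200),(320,200),(353,195),(345,175),(380,200)]:
    o,r=ray('top',[(u,v)]); print(u,v,(o+r*d[v,u]).round(4))
E
```

```text
box
[[ 0.6381  0.0639  0.0255]
 [ 0.6305 -0.1625  0.0255]
 [ 0.4636 -0.1581  0.0255]
 [ 0.4711  0.0701  0.0255]]
 c [ 0.5508 -0.0466  0.0255] sides [np.float64(0.1672), np.float64(0.2265), np.float64(0.1669), np.float64(0.2283)] ang [np.float64(-2.14), np.float64(-91.93), np.float64(178.46), np.float64(88.12)]
plate
[[0.596  0.2059 0.035 ]
 [0.5971 0.0851 0.035 ]
 [0.4964 0.0867 0.035 ]
 [0.4954 0.2061 0.035 ]]
 c [0.5462 0.146  0.035 ] sides [np.float64(0.1007), np.float64(0.1208), np.float64(0.1007), np.float64(0.1194)] ang [np.float64(-0.09), np.float64(-89.5), np.float64(179.11), np.float64(90.5)]
tray
[[0.6054 0.216  0.01  ]
 [0.6054 0.0799 0.01  ]
 [0.4849 0.0781 0.01  ]
 [0.4843 0.2154 0.01  ]]
 c [0.545  0.1474 0.01  ] sides [np.float64(0.1211), np.float64(0.1361), np.float64(0.1206), np.float64(0.1374)] ang [np.float64(0.27), np.float64(-90.0), np.float64(-179.11), np.float64(90.23)]
railface
[[ 0.6184  0.0421  0.0355]
 [ 0.6147 -0.1024  0.0355]]
fence
[[ 0.6126 -0.1118  0.0415]
 [ 0.6128 -0.1324  0.0415]
 [ 0.512  -0.1297  0.0415]
 [ 0.512  -0.1109  0.0415]]
 c [ 0.5624 -0.1212  0.0415] sides [np.float64(0.1006), np.float64(0.0206), np.float64(0.1008), np.float64(0.0188)] ang [np.float64(-0.56), np.float64(-89.66), np.float64(178.46), np.float64(90.12)]
lip
[[ 0.6153 -0.1029  0.0425]
 [ 0.5103 -0.0992  0.0425]]
orange
[[ 0.5633 -0.1383  0.0295]]
250 200 [[0.5431 0.1567 0.0348]]
320 200 [[ 0.544  -0.0373  0.0233]]
353 195 [[ 0.5577 -0.1272  0.0488]]
345 175 [[ 0.6129 -0.1054  0.0454]]
380 200 [[ 0.5448 -0.211  -0.0017]]
```

The crop confirms it: grey frame, brown glass and white strip at the tray's +y end, with the stack next to the light box. The fence lip edge is at about y=-0.10 world, and the feeler's orange end shows as short.

Plan: with the jaws opened along x, push the +y end with both fingers. Then push it to the rail, then home.

```bash
cat >> h.py <<'E'
from scipy.spatial.transform import Rotation as Ro
C=np.array([0.5508,-0.0466]); YAW=np.radians(-1.9)
ex=np.array([np.cos(YAW),np.sin(YAW)]); ey=np.array([-np.sin(YAW),np.cos(YAW)])
def L2W(x,y): return C+x*ex+y*ey
def W2L(p): q=np.array(p[:2])-C; return np.array([q@ex,q@ey])
def st():
    o=get_obs(); R=Ro.from_quat(o['tool_rot']).as_matrix()
    yaw=np.degrees(np.arctan2(R[1,0],R[0,0]))
    print('t%.2f pos'%o['clock'],o['eef_pos'].round(4),'loc',W2L(o['eef_pos']).round(4),'yaw %.2f'%yaw,'F',o['ft_force'].round(2),'w %.4f'%o['grip_width'],'tilt',R[2].round(3)); return o,R,yaw
def go(x,y,z,yaw=None):
    o,R,yw=st(); d=R.T@(np.array([x,y,z])-o['eef_pos'])*100
    print('rows cm:',d.round(2),'roll %.1f'%(0 if yaw is None else (yw-yaw)), 'dist %.1f'%np.linalg.norm(d))
E
python3 - <<'E'
from h import *
go(.55,.25,.10,-1.0)
print(W2L([.5462,.146]),L2W(.015,0))
E
```

```text
t0.10 pos [0.2063 0.4549 0.2445] loc [-0.3609  0.4898] yaw 65.60 F [ 0.78 -0.12  0.14] w 0.0854 tilt [-0.002 -0.    -1.   ]
rows cm: [-4.43 39.76 14.46] roll 66.6 dist 42.5
[-0.01098316  0.1923416 ] [ 0.56579175 -0.04709733]
```

```bash
python3 -m inch '[[[6,-1.5,5,0,10],[6,-3,10,0,20],[6,-4,15,0,30],[6,-4.4,20,0,40],[6,-4.4,25,1,50]]]'; python3 - <<'E'
from h import *
go(.55,.25,.10,-1.0)
E
```

```text
clock: 0.72
eef_pos: [0.4173, 0.3106, 0.235]
tool_rot: [0.991, 0.133, 0.0, 0.0]
ft_force: [0.5, 0.6, 0.1]
grip_width: 0.06
t0.72 pos [0.4173 0.3106 0.235 ] loc [-0.1453  0.3526] yaw 15.26 F [0.46 0.58 0.15] w 0.0600 tilt [ 0.     0.001 -1.   ]
rows cm: [11.21  9.33 13.51] roll 16.3 dist 19.9
```

```bash
python3 -m inch '[[[6,3,2.5,3,5],[6,6,5,6,10],[6,9,7.5,9,16.3],[6,11.2,9.3,12,16.3],[6,11.2,9.3,14,16.3]]]'; python3 - <<'E'
from h import *
go(.55,.25,.02,-1.0)
snap('scene','s1',(270,120,430,290),4); snap('top','t1',(200,140,380,250),4)
E
```

```text
clock: 1.35
eef_pos: [0.5508, 0.2485, 0.0924]
tool_rot: [1.0, -0.011, -0.001, 0.001]
ft_force: [0.1, -0.3, 0.1]
grip_width: 0.0597
t1.35 pos [0.5508 0.2485 0.0924] loc [-0.0098  0.295 ] yaw -1.21 F [ 0.05 -0.31  0.14] w 0.0597 tilt [-0.002  0.002 -1.   ]
rows cm: [-0.06 -0.16  7.24] roll -0.2 dist 7.2
```

View pics/s1.png

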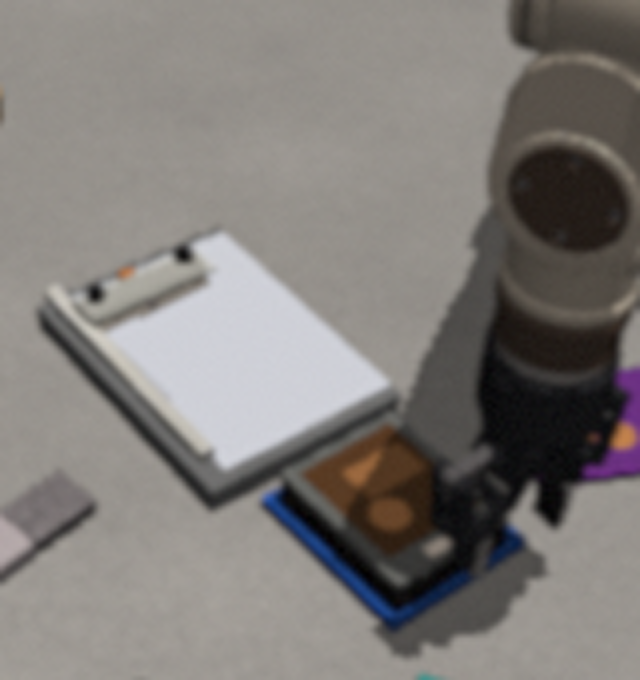

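View pics/t1.png

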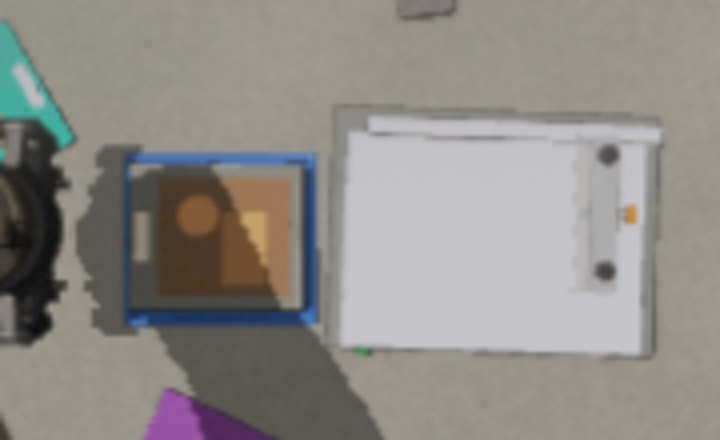

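The robot hovers behind the tray, and the stack hasn't moved. The turquoise slab's corner, at top-view pixel (218,174), is about 25 mm from the outer finger. Next I feel for the table to learn the fingertip height at 6 cm opening.

```bash
python3 -m inch '[[[6,0,0.4,2,-0.2],[6,0,0.8,4,-0.2],[6,0,0.8,6,-0.2],[6,0,0.8,7,-0.2],[6,0,0.8,7.2,-0.2]]]'; python3 -m inch '[[[6,0,0,0.1,0],[6,0,0,0.2,0],[6,0,0,0.3,0],[6,0,0,0.4,0],[6,0,0,0.4,0]]]'
```

```text
clock: 2.08
eef_pos: [0.5469, 0.2406, 0.0194]
tool_rot: [1.0, -0.008, -0.004, 0.002]
ft_force: [0.9, 0.5, 0.4]
grip_width: 0.0597
clock: 2.7
eef_pos: [0.5469, 0.2406, 0.0153]
tool_rot: [1.0, -0.008, -0.004, 0.002]
ft_force: [0.8, -0.2, -0.6]
grip_width: 0.0598
```

```bash
python3 -m inch '[[[6,0,0,0.1,0],[6,0,0,0.2,0],[6,0,0,0.3,0],[6,0,0,0.4,0],[6,0,0,0.4,0]]]'; python3 -c "
from h import *;st()"
```

```text
clock: 3.32
eef_pos: [0.5467, 0.2405, 0.0112]
tool_rot: [1.0, -0.008, -0.004, 0.002]
ft_force: [-0.1, -0.1, -0.7]
grip_width: 0.06
t3.33 pos [0.5467 0.2405 0.0112] loc [-0.0136  0.2868] yaw -0.87 F [-0.07 -0.1  -0.73] w 0.0600 tilt [-0.007  0.004 -1.   ]
```

```bash
python3 -m inch '[[[6,0,0,0.1,0],[6,0,0,0.1,0],[6,0,0,0.2,0],[6,0,0,0.2,0],[6,0,0,0.2,0]]]';python3 -m inch '[[[6,0,0,0.1,0],[6,0,0,0.1,0],[6,0,0,0.2,0],[6,0,0,0.2,0],[6,0,0,0.2,0]]]'
```

```text
clock: 3.95
eef_pos: [0.5468, 0.2406, 0.0093]
tool_rot: [1.0, -0.008, -0.004, 0.002]
ft_force: [0.2, 0.2, 0.1]
grip_width: 0.0604
clock: 4.58
eef_pos: [0.5469, 0.2405, 0.0091]
tool_rot: [1.0, -0.008, -0.003, 0.002]
ft_force: [-3.9, -1.3, 10.7]
grip_width: 0.06
```

```bash
python3 -m inch '[[[6,0,0,-1,0],[6,0,0,-2,0],[6,0,0,-3,0],[6,0,0,-3,0],[6,0,0,-3,0]]]'; python3 -c "
from h import *;go(.5465,.222,.039,-1.9)"
```

```text
clock: 5.2
eef_pos: [0.547, 0.2406, 0.0389]
tool_rot: [1.0, -0.008, -0.003, 0.002]
ft_force: [0.3, 0.5, -1.1]
grip_width: 0.0599
t5.20 pos [0.547  0.2406 0.0389] loc [-0.0133  0.2869] yaw -0.88 F [ 0.35  0.51 -1.06] w 0.0599 tilt [-0.006  0.004 -1.   ]
rows cm: [-0.02  1.86  0.  ] roll 1.0 dist 1.9
```

```bash
python3 -m inch '[[[6,0,0.8,0,0.3],[6,0,1.4,0,0.5],[6,0,1.7,0,0.5],[6,0,2.0,0,0.5],[6,0,2.3,0,0.5]]]'; python3 -m inch '[[[6,0,0.2,0,0],[6,0,0.4,0,0],[6,0,0.6,0,0],[6,0,0.8,0,0],[6,0,1,0,0]]]';  python3 -c "
from h import *;st();snap('top','t2',(200,140,380,250),4)"
```

```text
clock: 5.82
eef_pos: [0.5468, 0.2177, 0.0391]
tool_rot: [1.0, -0.012, -0.003, 0.002]
ft_force: [0.7, 0.7, 0.4]
grip_width: 0.0599
clock: 6.45
eef_pos: [0.5465, 0.2077, 0.0391]
tool_rot: [1.0, -0.012, -0.003, 0.002]
ft_force: [0.1, 2.5, -0.5]
grip_width: 0.0599
t6.45 pos [0.5465 0.2077 0.0391] loc [-0.0127  0.254 ] yaw -1.36 F [ 0.06  2.47 -0.53] w 0.0599 tilt [-0.006  0.003 -1.   ]
```

View pics/t2.png

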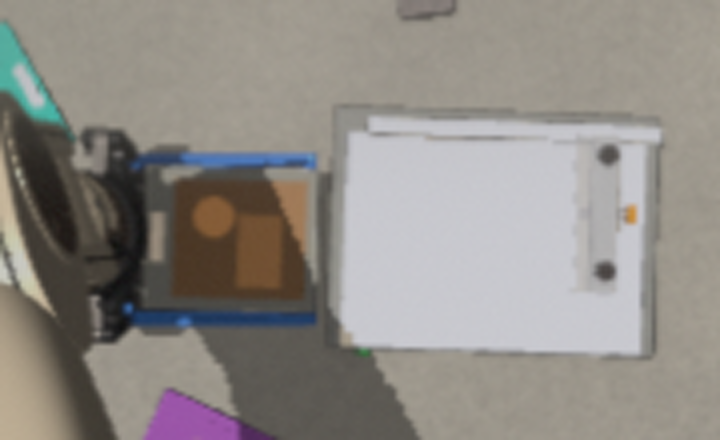

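```bash
python3 -m inch '[[[6,0.05,0.5,0,0.1],[6,0.15,1.2,0,0.2],[6,0.25,2,0,0.3],[6,0.35,2.8,0,0.4],[6,0.45,3.6,0,0.5]]]'; python3 -c "
from h import *;st();snap('top','t3',(200,140,380,250),4);snap('scene','s3',(270,120,430,290),4)"
```

```text
clock: 7.12
eef_pos: [0.5502, 0.1705, 0.0392]
tool_rot: [1.0, -0.017, -0.003, 0.002]
ft_force: [0.6, 2.1, 0.0]
grip_width: 0.0601
t7.12 pos [0.5502 0.1705 0.0392] loc [-0.0078  0.217 ] yaw -1.91 F [0.64 2.15 0.03] w 0.0601 tilt [-0.006  0.004 -1.   ]
```

View pics/t3.png

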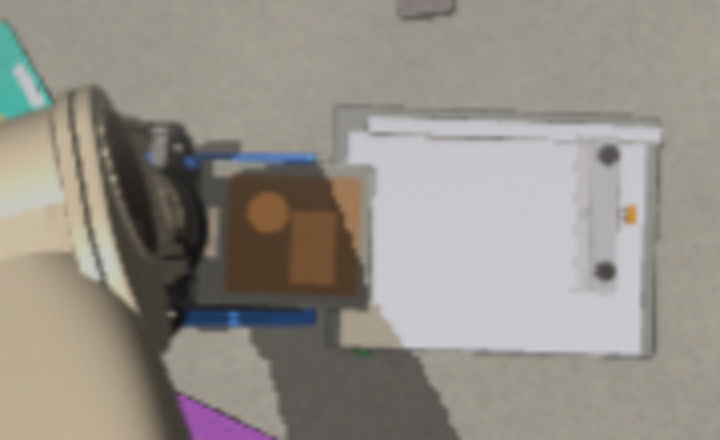

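View pics/s3.png

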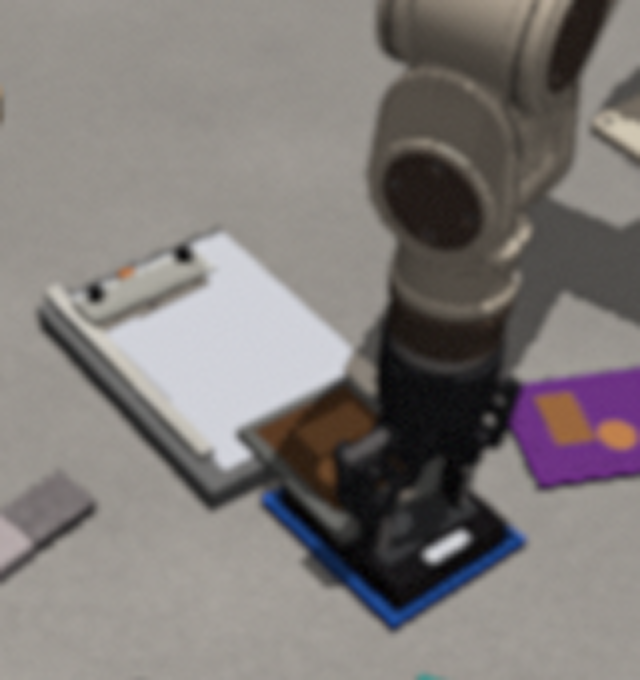

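The carrier's front (top crop u≈370) is on the light box, and the second carrier and its strip stay in the tray. Continuing diagonally.

```bash
python3 -m inch '[[[6,0.05,0.6,0,0],[6,0.15,1.4,0,0],[6,0.25,2.2,0,0],[6,0.35,3,0,0],[6,0.45,4,0,0]]]'; python3 -m inch '[[[6,0.1,0.9,0,0],[6,0.2,1.8,0,0],[6,0.3,2.7,0,0],[6,0.4,3.6,0,0],[6,0.4,4.2,0,0]]]'; python3 -c "
from h import *;st();snap('top','t4',(200,140,380,250),4);snap('scene','s4',(270,120,430,290),4)"
```

```text
clock: 7.85
eef_pos: [0.5537, 0.1294, 0.0396]
tool_rot: [1.0, -0.017, -0.003, 0.002]
ft_force: [0.3, 1.3, -0.1]
grip_width: 0.0601
clock: 8.48
eef_pos: [0.5564, 0.0868, 0.0399]
tool_rot: [1.0, -0.017, -0.003, 0.002]
ft_force: [-0.2, 2.1, 1.0]
grip_width: 0.0598
t8.47 pos [0.5564 0.0868 0.0399] loc [0.0012 0.1335] yaw -1.97 F [-0.24  2.13  0.96] w 0.0598 tilt [-0.005  0.004 -1.   ]
```

View pics/t4.png

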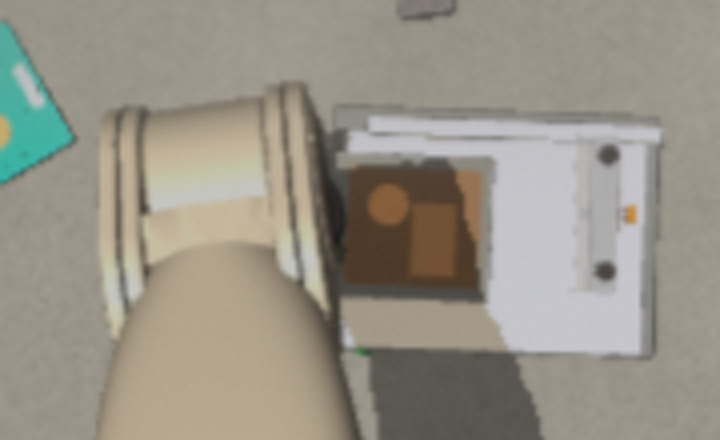

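View pics/s4.png

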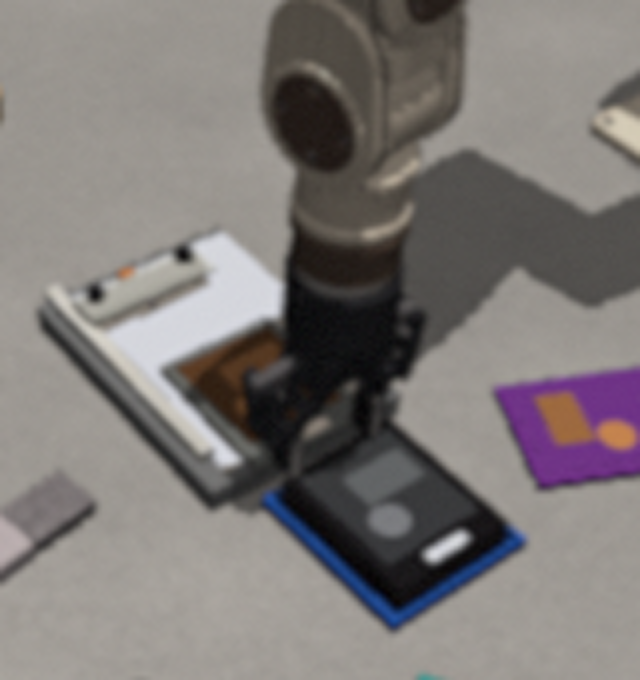

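```bash
python3 -m inch '[[[6,0,0.7,0.05,0],[6,0.05,1.5,0.1,0],[6,0.1,2.3,0.15,0],[6,0.15,3,0.25,0],[6,0.2,3.7,0.3,0]]]'; python3 -c "
from h import *;st();snap('top','t5',(220,140,380,250),5)
p=onplane('top',np.array([(493,157),(485,300)])/4+np.array([200,140])-.4,.0335);print(p,[W2L(q) for q in p])"
```

```text
clock: 9.2
eef_pos: [0.5577, 0.0491, 0.0378]
tool_rot: [1.0, -0.017, -0.002, 0.002]
ft_force: [0.0, 1.5, 1.2]
grip_width: 0.0599
t9.20 pos [0.5577 0.0491 0.0378] loc [0.0038 0.0959] yaw -1.98 F [0.04 1.49 1.18] w 0.0599 tilt [-0.003  0.005 -1.   ]
[[ 0.60268093 -0.04472958  0.0335    ]
 [ 0.50336812 -0.03948849  0.0335    ]] [array([0.05179039, 0.00358952]), array([-0.04764158,  0.00553498])]
```

View pics/t5.png

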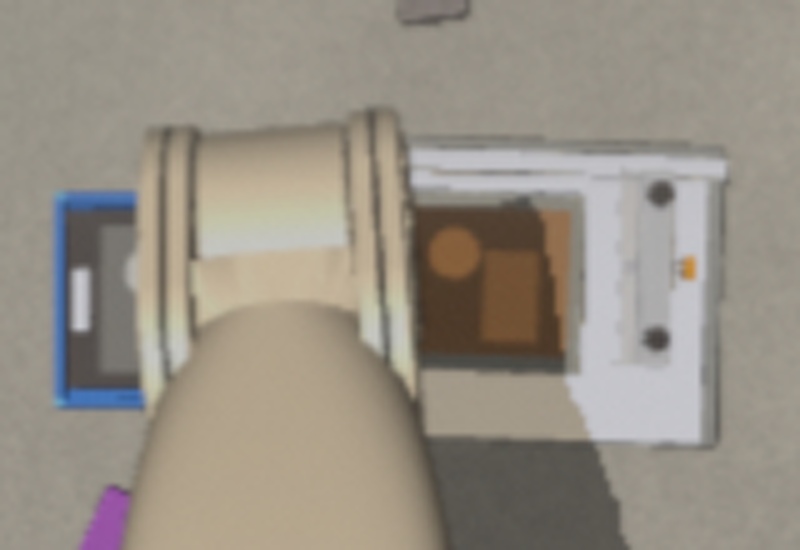

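The carrier is wholly on the box, at local y≈25 mm with about 10 mm left to the rail. The strip of carrier 2 is still in place, visible at (80,300). Now I move to its -x side with closed fingers.

```bash
python3 -m inch '[[[6,0,-1,0,0],[6,0,-1.5,-1.5,0],[6,0,-1.5,-4,0],[3,-3,-1.5,-5,0],[0,-6,0,-5,0]]]'; python3 -c "
from h import *;p=L2W(-.074,.025);go(p[0],p[1],.075,-1.9)
snap('top','t6',(220,140,380,250),5)"
```

```text
clock: 9.88
eef_pos: [0.4982, 0.0512, 0.0893]
tool_rot: [1.0, -0.017, -0.001, 0.003]
ft_force: [0.0, -0.2, 0.2]
grip_width: 0.0241
t9.88 pos [0.4982 0.0512 0.0893] loc [-0.0558  0.096 ] yaw -1.93 F [ 0.01 -0.2   0.19] w 0.0241 tilt [-0.001  0.006 -1.   ]
rows cm: [-1.81  7.1   1.48] roll -0.0 dist 7.5
```

View pics/t6.png

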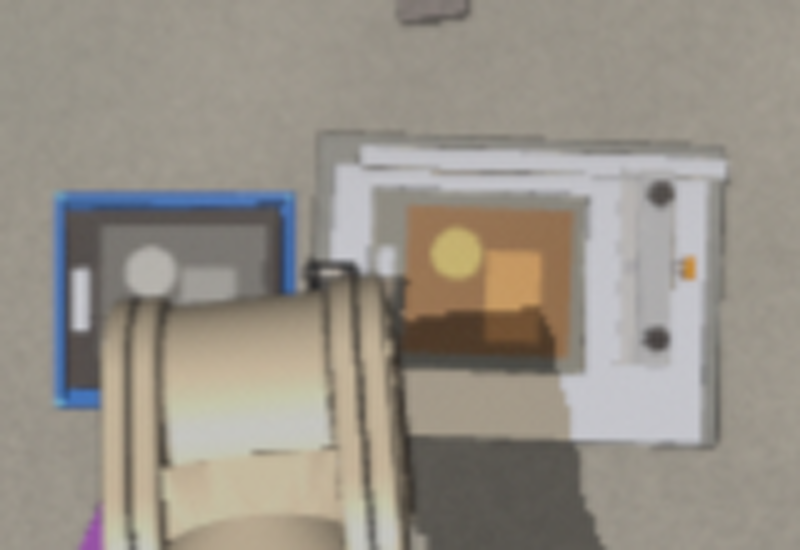

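```bash
python3 -c "
from h import *
p=onplane('top',np.array([(374,187),(590,196),(583,373)])/5+np.array([220,140])-.4,.0335);print([W2L(q).round(4) for q in p]);a=(p[0]+p[2])/2;print(W2L(a), np.degrees(np.arctan2(*(p[1]-p[0])[[0,1]])))"
python3 -m inch '[[[0,-0.9,1.5,0,0],[0,-1.8,3,0,0],[0,-1.8,4.5,0,0],[0,-1.8,6,0,0],[0,-1.8,7.1,0.5,0]]]'; python3 -c "
from h import *;p=L2W(-.074,.025);go(p[0],p[1],.044,-1.9)"
```

```text
[array([0.0539, 0.0827]), array([ 0.0535, -0.0375]), array([-0.045, -0.037])]
[0.00444968 0.02285502] -177.90476366686394
clock: 10.55
eef_pos: [0.4725, -0.0225, 0.0839]
tool_rot: [1.0, -0.018, -0.004, 0.004]
ft_force: [0.5, -0.5, -0.2]
grip_width: -0.0001
t10.55 pos [ 0.4725 -0.0225  0.0839] loc [-0.0791  0.0215] yaw -2.08 F [ 0.49 -0.54 -0.16] w -0.0001 tilt [-0.008  0.009 -1.   ]
rows cm: [ 0.54 -0.38  3.98] roll -0.2 dist 4.0
```

```bash
python3 -m inch '[[[0,0.2,-0.1,1.5,-0.1],[0,0.4,-0.15,3,-0.2],[0,0.5,-0.15,3.6,-0.2],[0,0.5,-0.15,4,-0.2],[0,0.5,-0.15,4,-0.2]]]'; python3 -c "
from h import *;p=L2W(-.050,.023);go(p[0],p[1],.044,-1.9);snap('scene','s7',(270,160,400,260),6)"
```

```text
clock: 11.18
eef_pos: [0.477, -0.0212, 0.0436]
tool_rot: [1.0, -0.016, -0.004, 0.004]
ft_force: [0.2, -0.2, 0.2]
grip_width: -0.0003
t11.18 pos [ 0.477  -0.0212  0.0436] loc [-0.0746  0.023 ] yaw -1.85 F [ 0.19 -0.21  0.15] w -0.0003 tilt [-0.009  0.008 -1.   ]
rows cm: [ 2.46 -0.   -0.06] roll 0.1 dist 2.5
```

View pics/s7.png

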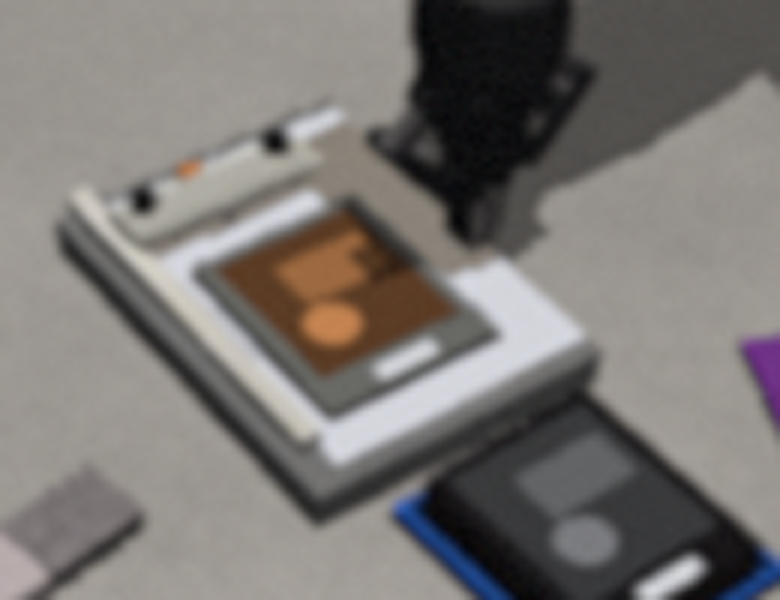

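The closed fingers stand beside the carrier's -x edge, clear of it. Pushing towards the rail.

```bash
python3 -m inch '[[[0,0.4,0,0,0],[0,0.8,0,0,0],[0,1.2,0,0,0],[0,1.5,0,0,0],[0,1.7,0,0,0]]]'; python3 -m inch '[[[0,0.1,0,0,0],[0,0.2,0,0,0],[0,0.3,0,0,0],[0,0.4,0,0,0],[0,0.4,0,0,0]]]'; python3 -c "
from h import *;st();snap('scene','s8',(270,160,400,260),6)"
```

```text
clock: 11.85
eef_pos: [0.4945, -0.0219, 0.0437]
tool_rot: [1.0, -0.016, -0.004, 0.004]
ft_force: [0.4, -0.1, 1.1]
grip_width: 0.0001
clock: 12.48
eef_pos: [0.4986, -0.022, 0.0438]
tool_rot: [1.0, -0.016, -0.004, 0.004]
ft_force: [0.3, 0.5, -0.6]
grip_width: -0.0002
t12.47 pos [ 0.4986 -0.022   0.0438] loc [-0.053   0.0229] yaw -1.85 F [ 0.26  0.51 -0.59] w -0.0002 tilt [-0.008  0.008 -1.   ]
```

View pics/s8.png

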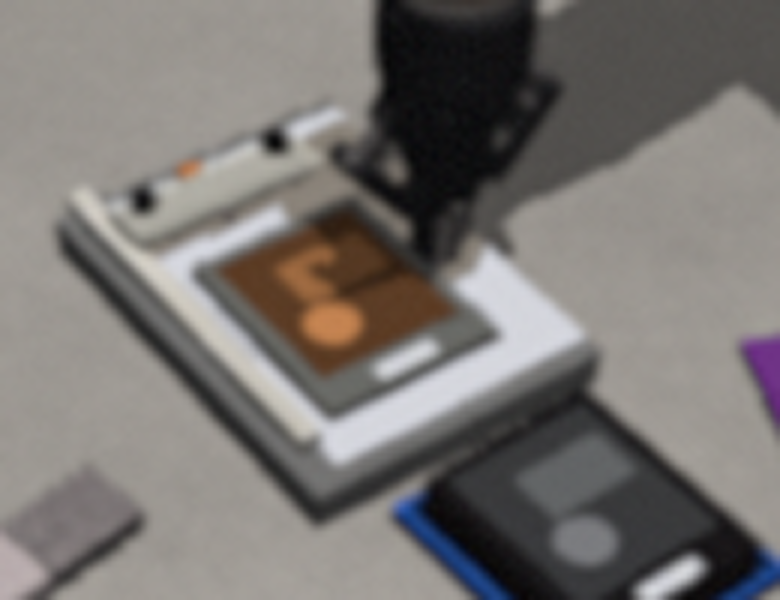

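```bash
python3 -m inch '[[[0,0.1,0,0.05,0],[0,0.2,0,0.1,0],[0,0.3,0,0.1,0],[0,0.4,0,0.1,0],[0,0.5,0,0.1,0]]]'; python3 -m inch '[[[0,0.1,0,0,0],[0,0.2,0,0,0],[0,0.3,0,0,0],[0,0.4,0,0,0],[0,0.4,0,0,0]]]'; python3 -c "
from h import *;st();snap('scene','s9',(270,160,400,260),6)"
```

```text
clock: 13.15
eef_pos: [0.5036, -0.0221, 0.0425]
tool_rot: [1.0, -0.016, -0.004, 0.004]
ft_force: [-1.1, 0.3, 0.1]
grip_width: -0.0005
clock: 13.78
eef_pos: [0.5078, -0.0223, 0.0425]
tool_rot: [1.0, -0.016, -0.004, 0.004]
ft_force: [-2.2, 0.7, 0.6]
grip_width: -0.0001
t13.78 pos [ 0.5078 -0.0223  0.0425] loc [-0.0438  0.0229] yaw -1.85 F [-2.18  0.69  0.57] w -0.0001 tilt [-0.008  0.008 -1.   ]
```

View pics/s9.png

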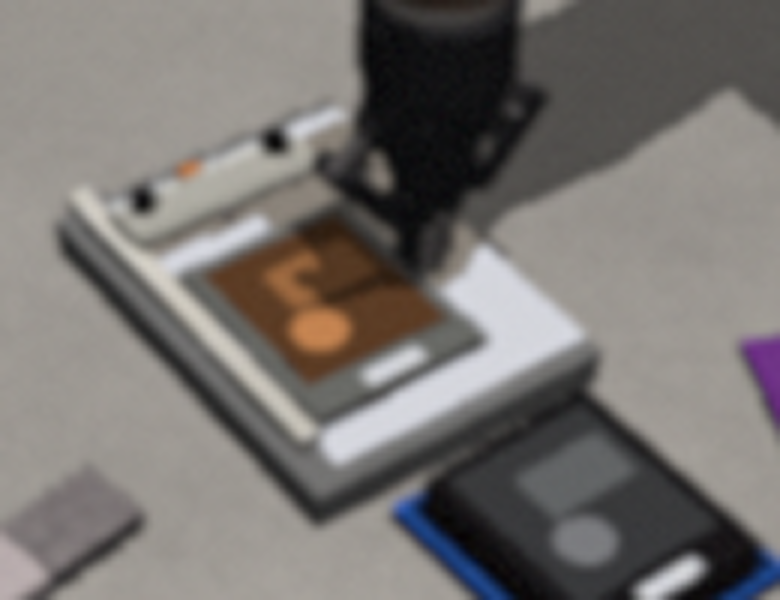

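The carrier is moving with the fingers (2.2 N) and its edge is now close to the rail. Going on in small steps.

```bash
python3 -m inch '[[[0,0.05,0,0,0],[0,0.1,0,0,0],[0,0.15,0,0,0],[0,0.2,0,0,0],[0,0.2,0,0,0]]]'; python3 -m inch '[[[0,0.03,0,0,0],[0,0.06,0,0,0],[0,0.09,0,0,0],[0,0.12,0,0,0],[0,0.12,0,0,0]]]';python3 -m inch '[[[0,0.03,0,0,0],[0,0.06,0,0,0],[0,0.09,0,0,0],[0,0.12,0,0,0],[0,0.12,0,0,0]]]'
```

```text
clock: 14.45
eef_pos: [0.5099, -0.0223, 0.0425]
tool_rot: [1.0, -0.016, -0.004, 0.004]
ft_force: [-1.9, -0.5, 0.5]
grip_width: 0.0
clock: 15.08
eef_pos: [0.5111, -0.0224, 0.0425]
tool_rot: [1.0, -0.016, -0.004, 0.004]
ft_force: [-2.1, 0.5, 0.5]
grip_width: 0.0001
clock: 15.7
eef_pos: [0.5113, -0.0224, 0.0424]
tool_rot: [1.0, -0.016, -0.005, 0.004]
ft_force: [-5.7, 0.2, 5.4]
grip_width: -0.0
```

```bash
python3 -m inch '[[[0,-0.5,0,0,0],[0,-1.2,0,0,0],[0,-1.5,0,-2,0],[2,-1.5,0,-4,0],[6,-1.5,-2,-5,0]]]'; python3 -c "
from h import *;p=L2W(.015,.125);go(p[0],p[1],.09,-1.9)"
```

```text
clock: 16.32
eef_pos: [0.4985, -0.0021, 0.0937]
tool_rot: [1.0, -0.017, -0.003, 0.004]
ft_force: [0.3, 0.1, -0.6]
grip_width: 0.0359
t16.32 pos [ 0.4985 -0.0021  0.0937] loc [-0.0538  0.0427] yaw -1.98 F [ 0.34  0.13 -0.6 ] w 0.0359 tilt [-0.006  0.009 -1.   ]
rows cm: [ 6.87 -8.24  0.26] roll -0.1 dist 10.7
```

```bash
python3 -m inch '[[[6,0,-3,0,0],[6,2,-6,0,0],[6,4,-8.2,0,0],[6,6,-8.2,0,0],[6,6.8,-8.2,0.2,0]]]'; python3 -c "
from h import *;p=L2W(.015,.108);go(p[0],p[1],.038,-1.9);snap('scene','s10',(270,160,400,260),6);snap('top','t10',(220,140,380,250),5)"
```

```text
clock: 16.95
eef_pos: [0.5706, 0.0778, 0.0907]
tool_rot: [1.0, -0.017, -0.002, 0.004]
ft_force: [0.8, 0.8, 0.1]
grip_width: 0.06
t16.95 pos [0.5706 0.0778 0.0907] loc [0.0156 0.125 ] yaw -1.96 F [0.85 0.79 0.1 ] w 0.0600 tilt [-0.004  0.008 -1.   ]
rows cm: [-0.04  1.66  5.28] roll -0.1 dist 5.5
```

View pics/s10.png

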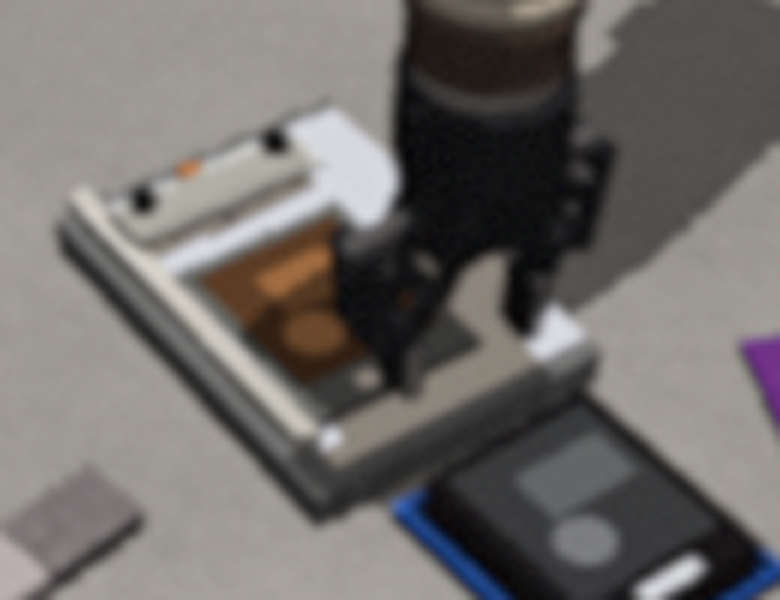

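View pics/t10.png

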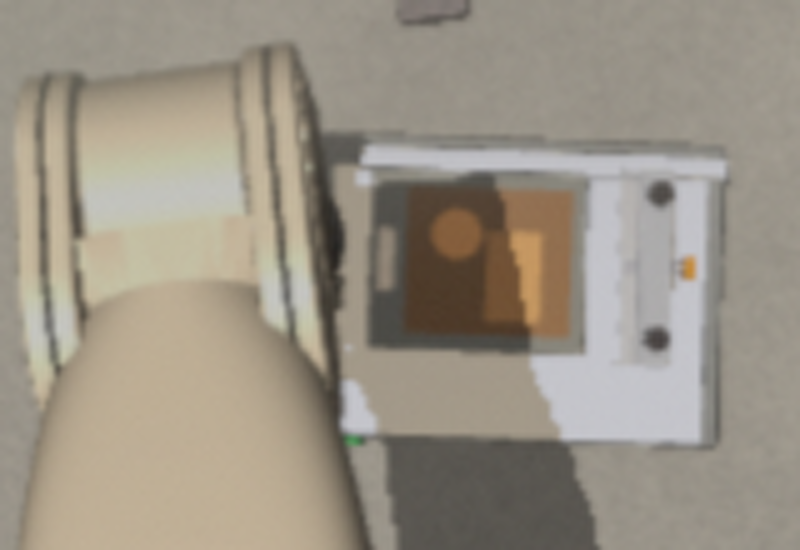

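The carrier lies along the rail, its top edge at (375..585,183) parallel to it, with the rear end at top crop u≈372. Going down behind it.

```bash
python3 -m inch '[[[6,0,1,1,0],[6,0,1.4,2.5,0],[6,0,1.4,4,0],[6,0,1.4,5,0],[6,0,1.4,5.3,0]]]'; python3 -c "
from h import *;p=L2W(.015,.097);go(p[0],p[1],.038,-1.9)"
```

```text
clock: 17.68
eef_pos: [0.5679, 0.0628, 0.036]
tool_rot: [1.0, -0.017, -0.004, 0.004]
ft_force: [0.4, 0.4, -0.1]
grip_width: 0.0599
t17.68 pos [0.5679 0.0628 0.036 ] loc [0.0135 0.1099] yaw -2.00 F [ 0.37  0.36 -0.14] w 0.0599 tilt [-0.008  0.009 -1.   ]
rows cm: [ 0.15  1.29 -0.19] roll -0.1 dist 1.3
```

```bash
python3 -m inch '[[[6,0.05,0.5,-0.1,0],[6,0.1,1.0,-0.2,0],[6,0.1,1.5,-0.2,0],[6,0.1,2.0,-0.2,0],[6,0.1,2.5,-0.2,0]]]'; python3 -m inch '[[[6,0,0.2,0,0],[6,0,0.4,0,0],[6,0,0.6,0,0],[6,0,0.8,0,0],[6,0,0.8,0,0]]]'; python3 -c "
from h import *;st();snap('top','t11',(300,165,380,225),9)"
```

```text
clock: 18.3
eef_pos: [0.5685, 0.0379, 0.0387]
tool_rot: [1.0, -0.017, -0.004, 0.004]
ft_force: [0.7, 2.7, 1.5]
grip_width: 0.0598
clock: 18.92
eef_pos: [0.5681, 0.0297, 0.0387]
tool_rot: [1.0, -0.017, -0.004, 0.004]
ft_force: [0.2, 0.9, 0.3]
grip_width: 0.0604
t18.93 pos [0.5681 0.0297 0.0387] loc [0.0148 0.0768] yaw -2.00 F [0.24 0.86 0.29] w 0.0604 tilt [-0.007  0.008 -1.   ]
```

View pics/t11.png

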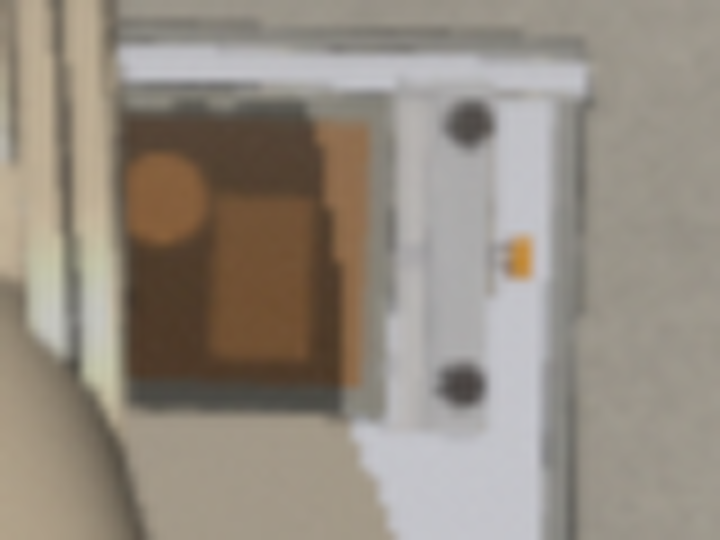

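The carrier's front is at the lip edge (u≈390) and the rod's orange end (515,258) hasn't moved. About 12 mm remain.

```bash
python3 -m inch '[[[6,0,0.2,0,0],[6,0,0.4,0,0],[6,0,0.6,0,0],[6,0,0.8,0,0],[6,0,0.8,0,0]]]'; python3 -c "
from h import *;st();snap('top','t12',(300,165,380,225),9)"
```

```text
clock: 19.6
eef_pos: [0.5678, 0.0213, 0.0388]
tool_rot: [1.0, -0.018, -0.004, 0.004]
ft_force: [0.4, 0.9, 1.1]
grip_width: 0.0603
t19.60 pos [0.5678 0.0213 0.0388] loc [0.0148 0.0684] yaw -2.02 F [0.36 0.86 1.13] w 0.0603 tilt [-0.007  0.009 -1.   ]
```

View pics/t12.png

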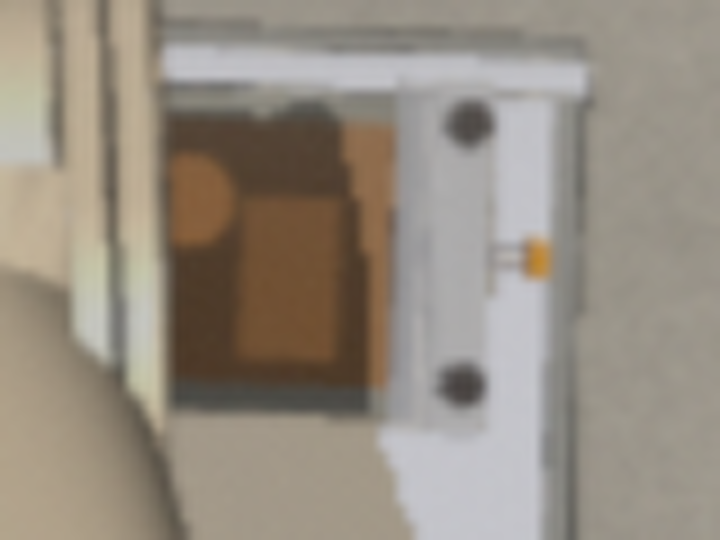

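The orange end moved about 20 px (6 mm) to (537,258), so roughly 2 mm are left. Now 1 mm steps.

```bash
python3 -m inch '[[[6,0,0.02,0,0],[6,0,0.04,0,0],[6,0,0.07,0,0],[6,0,0.1,0,0],[6,0,0.1,0,0]]]'; python3 -m inch '[[[6,0,0.02,0,0],[6,0,0.04,0,0],[6,0,0.06,0,0],[6,0,0.08,0,0],[6,0,0.08,0,0]]]'
```

```text
clock: 20.27
eef_pos: [0.5678, 0.0203, 0.0387]
tool_rot: [1.0, -0.018, -0.004, 0.004]
ft_force: [0.4, 1.9, 0.2]
grip_width: 0.06
clock: 20.9
eef_pos: [0.5678, 0.0195, 0.0387]
tool_rot: [1.0, -0.018, -0.004, 0.004]
ft_force: [0.1, 1.2, 0.4]
grip_width: 0.0599
```

```bash
python3 -m inch '[[[6,0,0.02,0,0],[6,0,0.04,0,0],[6,0,0.06,0,0],[6,0,0.08,0,0],[6,0,0.08,0,0]]]'
```

```text
clock: 21.52
eef_pos: [0.5677, 0.0186, 0.0387]
tool_rot: [1.0, -0.018, -0.004, 0.004]
ft_force: [1.0, 2.5, -0.7]
grip_width: 0.0596
```

```bash
python3 -m inch '[[[6,0,0.02,0,0],[6,0,0.04,0,0],[6,0,0.06,0,0],[6,0,0.08,0,0],[6,0,0.08,0,0]]]'; python3 -c "
from h import *;st();snap('top','t13',(300,165,380,225),9)"
```

```text
clock: 22.15
eef_pos: [0.5677, 0.0182, 0.0387]
tool_rot: [1.0, -0.017, -0.004, 0.004]
ft_force: [0.0, 4.3, 0.3]
grip_width: 0.0599
t22.15 pos [0.5677 0.0182 0.0387] loc [0.0147 0.0653] yaw -2.00 F [0.02 4.3  0.31] w 0.0599 tilt [-0.007  0.008 -1.   ]
```

View pics/t13.png

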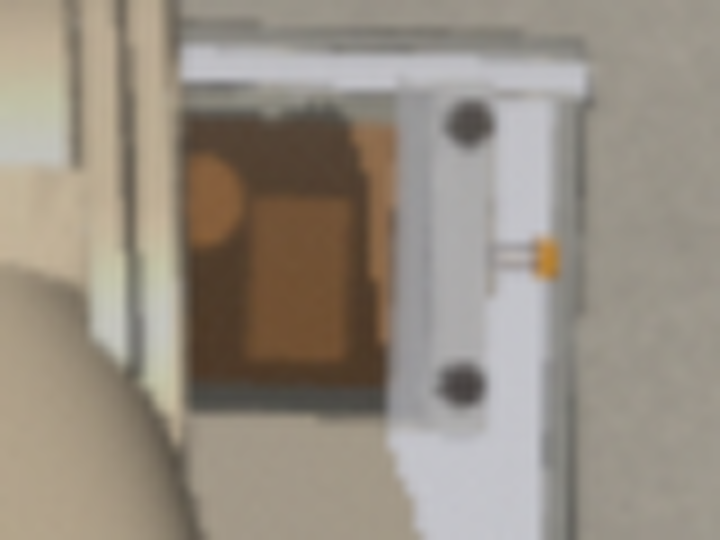

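The fence has been reached: force is rising and the orange end is at (545,258), 30 px (about 8-9 mm) from its start. Building up to about 10 N and holding.

```bash
python3 -m inch '[[[6,0,0.04,0,0],[6,0,0.06,0,0],[6,0,0.08,0,0],[6,0,0.08,0,0],[6,0,0.08,0,0]]]'
```

```text
clock: 22.82
eef_pos: [0.5675, 0.018, 0.0387]
tool_rot: [1.0, -0.017, -0.004, 0.003]
ft_force: [-0.5, 6.3, 1.2]
grip_width: 0.0601
```

```bash
python3 -m inch '[[[6,0,0.11,0,0],[6,0,0.11,0,0],[6,0,0.11,0,0],[6,0,0.11,0,0],[6,0,0.11,0,0]]]'
```

```text
clock: 23.45
eef_pos: [0.5674, 0.0179, 0.0388]
tool_rot: [1.0, -0.017, -0.004, 0.002]
ft_force: [-0.7, 5.8, 0.8]
grip_width: 0.06
```

```bash
python3 -m inch '[[[6,0,0.11,0,0],[6,0,0.11,0,0],[6,0,0.11,0,0],[6,0,0.11,0,0],[6,0,0.11,0,0]]]'; python3 -c "
from h import *
for i in range(3): st(); snap('top','t14_%d'%i,(300,165,380,225),9)"
```

```text
clock: 24.08
eef_pos: [0.5673, 0.0179, 0.0388]
tool_rot: [1.0, -0.016, -0.004, 0.001]
ft_force: [-0.4, 6.4, 0.8]
grip_width: 0.0599
t24.07 pos [0.5673 0.0179 0.0388] loc [0.0143 0.065 ] yaw -1.87 F [-0.44  6.39  0.81] w 0.0599 tilt [-0.008  0.003 -1.   ]
t24.12 pos [0.5673 0.0179 0.0388] loc [0.0143 0.065 ] yaw -1.86 F [-0.02  6.91  0.43] w 0.0600 tilt [-0.008  0.003 -1.   ]
t24.18 pos [0.5673 0.0179 0.0388] loc [0.0143 0.065 ] yaw -1.87 F [-0.23  6.57  1.18] w 0.0599 tilt [-0.008  0.003 -1.   ]
```

View pics/t14_2.png

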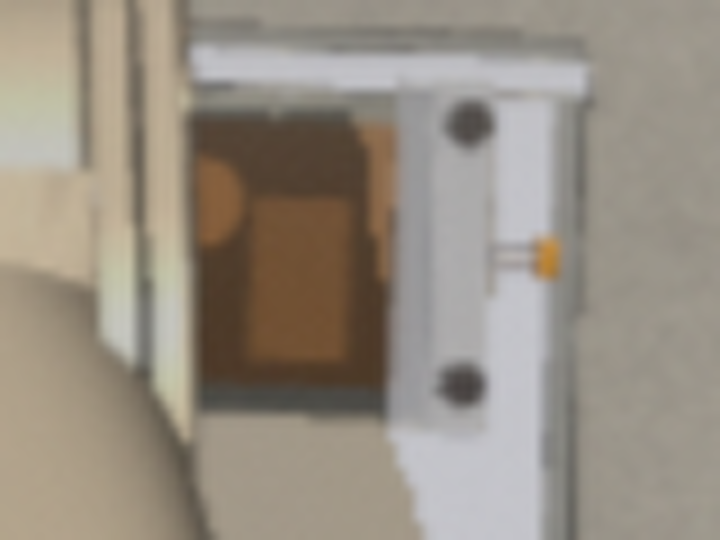

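```bash
python3 -m inch '[[[6,0,0.13,0,0],[6,0,0.15,0,0],[6,0,0.16,0,0],[6,0,0.16,0,0],[6,0,0.16,0,0]]]'
```

```text
clock: 24.85
eef_pos: [0.5672, 0.0178, 0.0389]
tool_rot: [1.0, -0.016, -0.004, -0.0]
ft_force: [-0.2, 8.5, -0.2]
grip_width: 0.0601
```

```bash
python3 -m inch '[[[6,0,0.17,0,0],[6,0,0.17,0,0],[6,0,0.17,0,0],[6,0,0.17,0,0],[6,0,0.17,0,0]]]'; python3 -c "
from h import *; st()"
```

```text
clock: 25.48
eef_pos: [0.5671, 0.0178, 0.0389]
tool_rot: [1.0, -0.015, -0.004, -0.002]
ft_force: [-0.1, 9.0, 0.3]
grip_width: 0.0599
t25.48 pos [0.5671 0.0178 0.0389] loc [0.0142 0.0649] yaw -1.72 F [-0.13  8.95  0.26] w 0.0599 tilt [-0.008 -0.003 -1.   ]
```

```bash
python3 -m inch '[[[6,0.02,0.19,0,0],[6,0.02,0.19,0,0],[6,0.02,0.19,0,0],[6,0.02,0.19,0,0],[6,0.02,0.19,0,0]]]';python3 -m inch '[[[6,0.02,0.19,0,0],[6,0.02,0.19,0,0],[6,0.02,0.19,0,0],[6,0.02,0.19,0,0],[6,0.02,0.19,0,0]]]'; python3 -c "
from h import *; st()"
```

```text
clock: 26.1
eef_pos: [0.5671, 0.0177, 0.0389]
tool_rot: [1.0, -0.014, -0.004, -0.004]
ft_force: [-0.3, 9.1, 1.2]
grip_width: 0.0599
clock: 26.72
eef_pos: [0.5672, 0.0177, 0.039]
tool_rot: [1.0, -0.014, -0.004, -0.005]
ft_force: [-1.3, 8.1, 1.3]
grip_width: 0.0602
t26.73 pos [0.5672 0.0177 0.039 ] loc [0.0142 0.0648] yaw -1.58 F [-1.26  8.11  1.32] w 0.0602 tilt [-0.009 -0.011 -1.   ]
```

About 9 N has been held for over a second. Backing off and checking.

```bash
python3 -m inch '[[[6,0,-0.2,0,0],[6,0,-0.8,0,0],[6,0,-1.5,-0.5,0],[6,0,-2,-3,0],[6,-3,-2,-6,0]]]'; python3 -m inch '[[[6,-4,0,-3,0],[6,-9,0,-5,0],[6,-14,0,-5,0],[6,-18,0,-5,0],[6,-18,0,-5,0]]]'; python3 -c "
from h import *;st();snap('top','t15',(220,140,380,250),5);snap('scene','s15',(270,160,400,260),6)"
```

```text
clock: 27.35
eef_pos: [0.5395, 0.0381, 0.0999]
tool_rot: [1.0, -0.014, -0.004, -0.005]
ft_force: [0.1, -1.1, -0.0]
grip_width: 0.0598
clock: 27.98
eef_pos: [0.357, 0.0423, 0.1516]
tool_rot: [1.0, -0.013, -0.004, -0.005]
ft_force: [-0.6, -0.2, 0.5]
grip_width: 0.0602
t27.98 pos [0.357  0.0423 0.1516] loc [-0.1967  0.0824] yaw -1.54 F [-0.58 -0.18  0.49] w 0.0602 tilt [-0.009 -0.009 -1.   ]
```

View pics/t15.png

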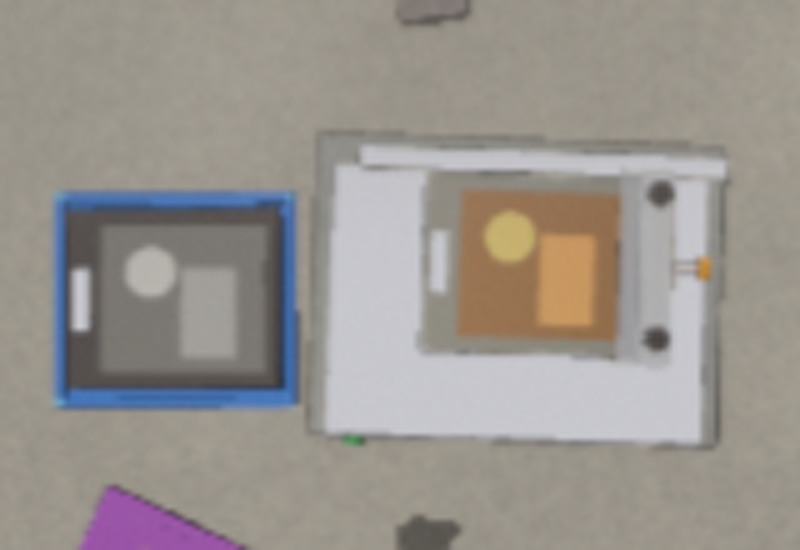

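View pics/s15.png

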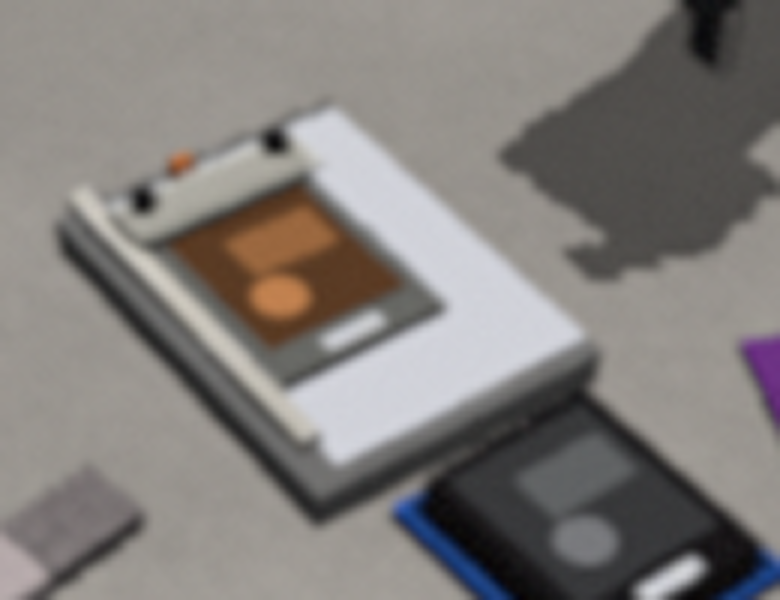

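```bash
python3 - <<'E'
from h import *
im=np.load('/tmp/t15.npz')['im'].astype(float); b=im.mean(2)
def edge(col,v0,v1,sign):  # strongest gradient, subpixel
    g=np.diff(b[v0:v1,col])*sign; k=int(np.argmax(g)); w=np.clip(g[max(0,k-1):k+2],0,None)
    return v0+(w*np.arange(max(0,k-1),max(0,k-1)+len(w))).sum()/w.sum()+.5
A=[];B=[];S=[]
for c in range(308,342,3):
    e=edge(c,203,217,+1)      # plate -> white (downwards)
    f=edge(c,220,232,-1)      # white -> box side
    p=W2L(onplane('top',[(c,e)],.0335)[0]); q=W2L(onplane('top',[(c,f)],.0255)[0])
    A.append(p);B.append(q)
A=np.array(A);B=np.array(B)
print('plate -x edge x',A[:,0].round(4)); print('box -x',B[:,0].round(4))
print('width diff median',np.median(A[:,0]-B[:,0]))
print('plate edge angle deg in box est',np.degrees(np.polyfit(A[:,1],A[:,0],1)[0]),'box edge',np.degrees(np.polyfit(B[:,1],B[:,0],1)[0]))
def cen(f):
    i=np.load(f'/tmp/{f}.npz')['im'];h=cv2.cvtColor(i,cv2.COLOR_RGB2HSV)
    m=(h[...,0]>8)&(h[...,0]<25)&(h[...,1]>170); m[:190]=0;m[215:]=0;m[:,:350]=0;m[:,370:]=0
    v,u=np.nonzero(m);return onplane('top',[(u.mean(),v.mean())],.0295)[0],len(u)
a,b2=cen('top0'),cen('t15');print('orange shift',a[1],b2[1],(b2[0]-a[0]).round(4))
# gap at rail end: rail is at v~170; scene strip location of plate2
def strip(f):
    i=np.load(f'/tmp/{f}.npz')['im']; m=(i.min(2)>170)[185:215,228:242]; v,u=np.nonzero(m); return u.mean()+228,v.mean()+185,len(u)
print(strip('t6'),strip('t15'))
E
```

```text
plate -x edge x [-0.0371 -0.0377 -0.037  -0.037  -0.0368 -0.0362 -0.0355 -0.0351 -0.0351
 -0.0374 -0.0367 -0.0373]
box -x [-0.0825 -0.0819 -0.0815 -0.0821 -0.082  -0.0825 -0.0822 -0.082  -0.0825
 -0.0822 -0.0819 -0.0816]
width diff median 0.04519415265805501
plate edge angle deg in box est -0.4381356294539917 box edge -0.09739793477206354
orange shift 0 0 [nan nan nan]
(np.float64(235.5), np.float64(199.5), 24) (np.float64(235.5), np.float64(199.5), 24)<stdin>:19: RuntimeWarning: Mean of empty slice.
  ret = ret.dtype.type(ret / rcount)
```

```bash
python3 - <<'E'
from h import *
im=np.load('/tmp/t15.npz')['im'][160:185,295:350]
cv2.imwrite('pics/railgap.png',cv2.resize(im[:,:,::-1],None,fx=14,fy=14,interpolation=cv2.INTER_CUBIC))
E
```

```text
(no output)
```

View pics/railgap.png

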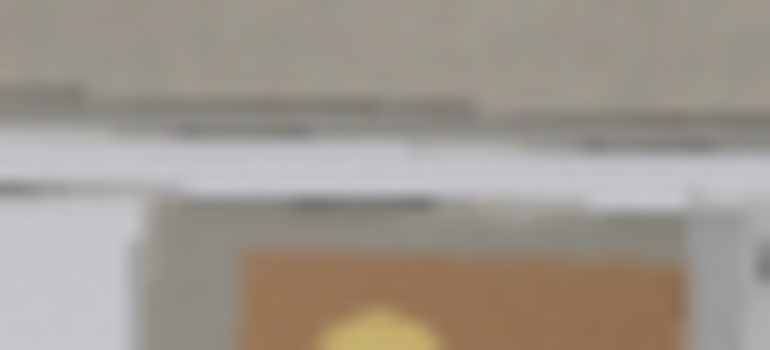

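Carrier 2's strip is at the same pixels (235.5,199.5), and the rod's orange end stands out at (704,268). The -x edge reads 36.7 mm against the 35 ideal, so there could be a 0 to 1.7 mm gap at the rail. There's time to nudge it to the rail once more.

```bash
python3 -m inch '[[[3,1,1,0,0],[1,3,4,0,0],[0,6,7,1,0],[0,7,9,4,0],[0,7,9,6,0]]]'; python3 -c "
from h import *;p=L2W(-.062,-.004);go(p[0],p[1],.043,-1.9)"
```

```text
clock: 28.7
eef_pos: [0.4304, -0.0513, 0.0895]
tool_rot: [1.0, -0.015, -0.002, -0.005]
ft_force: [-0.1, 1.0, 0.7]
grip_width: -0.0003
t28.70 pos [ 0.4304 -0.0513  0.0895] loc [-0.1201 -0.0086] yaw -1.76 F [-0.14  0.95  0.71] w -0.0003 tilt [-0.004 -0.009 -1.   ]
rows cm: [ 5.83 -0.41  4.62] roll 0.1 dist 7.5
```

```bash
python3 -m inch '[[[0,2,-0.4,1,0],[0,4,-0.4,3,0],[0,5.2,-0.4,4.2,0],[0,5.8,-0.4,4.6,0],[0,5.8,-0.4,4.6,0]]]'; python3 -m inch '[[[0,0.4,0,0,0],[0,0.8,0,0,0],[0,1.2,0,0,0],[0,1.5,0,0,0],[0,1.5,0,0,0]]]'; python3 -c "
from h import *;p=L2W(-.044,-.006);go(p[0],p[1],.042,-1.9)"
```

```text
clock: 29.32
eef_pos: [0.4885, -0.0488, 0.043]
tool_rot: [1.0, -0.015, -0.002, -0.005]
ft_force: [0.5, 0.1, 0.6]
grip_width: 0.0
clock: 29.95
eef_pos: [0.5038, -0.0493, 0.043]
tool_rot: [1.0, -0.015, -0.002, -0.005]
ft_force: [-0.2, 0.1, -0.4]
grip_width: -0.0
t29.95 pos [ 0.5038 -0.0493  0.043 ] loc [-0.0469 -0.0042] yaw -1.76 F [-0.19  0.13 -0.36] w -0.0000 tilt [-0.005 -0.009 -1.   ]
rows cm: [0.29 0.18 0.1 ] roll 0.1 dist 0.4
```

```bash
python3 -m inch '[[[0,0.1,0,0.05,0],[0,0.2,0,0.05,0],[0,0.3,0,0.05,0],[0,0.4,0,0.05,0],[0,0.4,0,0.05,0]]]'; python3 -m inch '[[[0,0.04,0,0,0],[0,0.08,0,0,0],[0,0.12,0,0,0],[0,0.12,0,0,0],[0,0.12,0,0,0]]]'; python3 -c "
from h import *;st()"
```

```text
clock: 30.58
eef_pos: [0.5079, -0.0494, 0.0425]
tool_rot: [1.0, -0.015, -0.002, -0.005]
ft_force: [-0.4, 0.3, 0.4]
grip_width: -0.0004
clock: 31.2
eef_pos: [0.5091, -0.0494, 0.0425]
tool_rot: [1.0, -0.015, -0.002, -0.005]
ft_force: [-1.3, -0.2, 0.7]
grip_width: -0.0002
t31.20 pos [ 0.5091 -0.0494  0.0425] loc [-0.0416 -0.0042] yaw -1.76 F [-1.31 -0.16  0.66] w -0.0002 tilt [-0.005 -0.009 -1.   ]
```

```bash
python3 -m inch '[[[0,0.03,0,0,0],[0,0.06,0,0,0],[0,0.1,0,0,0],[0,0.1,0,0,0],[0,0.1,0,0,0]]]'; python3 -m inch '[[[0,0.03,0,0,0],[0,0.06,0,0,0],[0,0.08,0,0,0],[0,0.08,0,0,0],[0,0.08,0,0,0]]]'; python3 -c "
from h import *;st()"
```

```text
clock: 31.82
eef_pos: [0.5095, -0.0494, 0.0424]
tool_rot: [1.0, -0.015, -0.003, -0.005]
ft_force: [-2.7, 0.4, 3.1]
grip_width: -0.0002
clock: 32.45
eef_pos: [0.5103, -0.0494, 0.0423]
tool_rot: [1.0, -0.015, -0.003, -0.005]
ft_force: [-2.1, 0.1, 1.1]
grip_width: -0.0002
t32.45 pos [ 0.5103 -0.0494  0.0423] loc [-0.0403 -0.0042] yaw -1.76 F [-2.13  0.07  1.14] w -0.0002 tilt [-0.006 -0.009 -1.   ]
```

```bash
python3 -m inch '[[[0,0.03,0,0,0],[0,0.06,0,0,0],[0,0.08,0,0,0],[0,0.08,0,0,0],[0,0.08,0,0,0]]]'; python3 -m inch '[[[0,0.03,0,0,0],[0,0.06,0,0,0],[0,0.08,0,0,0],[0,0.08,0,0,0],[0,0.08,0,0,0]]]'; python3 -c "
from h import *;st()"
```

```text
clock: 33.08
eef_pos: [0.5104, -0.0494, 0.0423]
tool_rot: [1.0, -0.015, -0.003, -0.005]
ft_force: [-5.1, -1.1, 4.5]
grip_width: -0.0
clock: 33.7
eef_pos: [0.5105, -0.0494, 0.0422]
tool_rot: [1.0, -0.015, -0.004, -0.005]
ft_force: [-5.6, -0.2, 4.4]
grip_width: 0.0001
t33.70 pos [ 0.5105 -0.0494  0.0422] loc [-0.0402 -0.0041] yaw -1.76 F [-5.55 -0.23  4.44] w 0.0001 tilt [-0.008 -0.009 -1.   ]
```

The carrier is on the rail again: it stopped at the same TCP value as before, with 5.5 N. Withdrawing and checking the rod.

```bash
python3 -m inch '[[[0,-0.5,0,0,0],[0,-1.5,0,0,0],[0,-3,0,-3,0],[3,-7,0,-6,0],[6,-11,0,-8,0]]]';  python3 -c "
from h import *;st();snap('top','t16',(220,140,380,250),5)
def oc(f):
    i=np.load(f'/tmp/{f}.npz')['im'].astype(int)[185:202,348:368]; m=(i[...,0]-i[...,2]); m=np.where(m>60,m,0); v,u=np.mgrid[185:202,348:368]
    return (u*m).sum()/m.sum(),(v*m).sum()/m.sum(),(m>0).sum()
for f in ('top0','t12','t13','t14_2','t15','t16'): print(f,oc(f), onplane('top',[oc(f)[:2]],.0295)[0].round(4))
"
```

```text
clock: 34.33
eef_pos: [0.4011, -0.0469, 0.1243]
tool_rot: [1.0, -0.015, -0.003, -0.005]
ft_force: [0.0, -0.6, 0.6]
grip_width: 0.0355
t34.33 pos [ 0.4011 -0.0469  0.1243] loc [-0.1496 -0.0052] yaw -1.76 F [ 0.01 -0.59  0.61] w 0.0355 tilt [-0.005 -0.009 -1.   ]
top0 (np.float64(357.5345982142857), np.float64(193.27008928571428), np.int64(9)) [ 0.5631 -0.1421  0.0295]
t12 (np.float64(359.4741896758703), np.float64(193.47058823529412), np.int64(8)) [ 0.5625 -0.1475  0.0295]
t13 (np.float64(360.47847478474785), np.float64(193.46740467404675), np.int64(8)) [ 0.5626 -0.1503  0.0295]
t14_2 (np.float64(360.49401913875596), np.float64(193.41866028708134), np.int64(8)) [ 0.5627 -0.1504  0.0295]
t15 (np.float64(360.49528301886795), np.float64(193.42688679245282), np.int64(8)) [ 0.5627 -0.1504  0.0295]
t16 (np.float64(360.49520383693044), np.float64(193.41726618705036), np.int64(8)) [ 0.5627 -0.1504  0.0295]
```

View pics/t16.png

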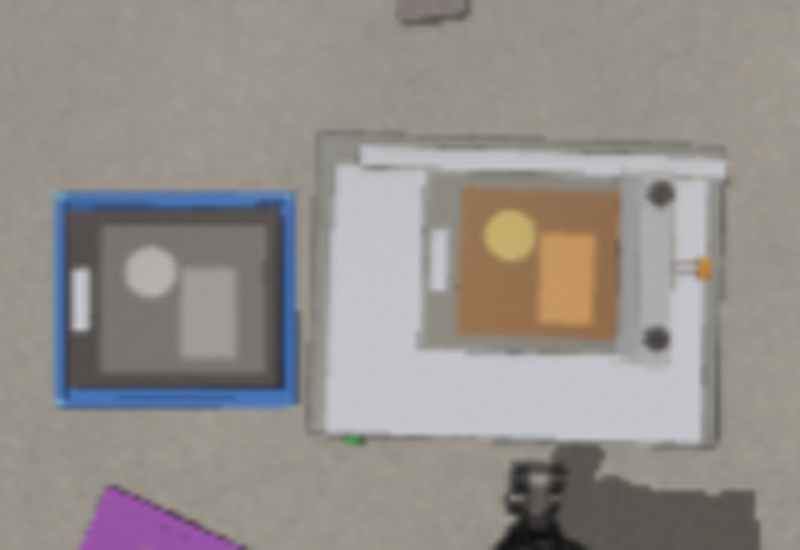

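```bash
python3 -c "
from workcell import ticket; print(ticket.job_done())"
```

```text
the job is handed in; nothing more can be done
None
```

I slid the top carrier off the stack onto the light box with a two-finger push of about 2 N. I then pushed it against the side rail and home on the end fence, and handed the job in at about 34 s with the robot clear of everything.

**Seating push:** I held the carrier on the fence at a measured 8–9 N for over a second with the rod flush, slightly under the 10 N asked for. No reading during any push went above 10 N.

**After the seating push:** an image then suggested a gap of up to 1.7 mm at the rail. I nudged the carrier to the rail once more with about 5.5 N, and it stopped at the same place as the first time. The final nudge was therefore sideways, and I did not repeat the fence push afterwards.

**Last checks:**
- **Rod:** its orange end has moved about 8.3 mm from its starting position, which is flush. It stayed there after release and after the nudge.
- **Rail and square:** no gap is visible at the rail in the final picture. The carrier read within about 0.5° of square before the nudge; I did not measure the angle again after it.
- **Other carriers:** the second carrier's white strip stayed at the same pixels. The third and fourth are hidden under it and looked undisturbed.
- **Bystanders:** the robot kept well clear of them. I did not measure their positions at the end.

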